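Withdraw the hammer-head key from the tester's guard and shut the slot

TASK

Take the orange-gripped hammer-head key out of the tester: turn it until its foot lines up with the slot in the yellow guard and draw it up through the slot without forcing it. Set it down gently, standing upright on its foot, in the empty bay of the grey accessory tray, and then slide the blue shutter fully shut over the slot. Do not disturb the platen in the other bay or the brass weight on the tester.

Things in the scene. Friction and masses are not known exactly. Their poses are not given: they have to be found in the camera images.
- key: loose hammer-head key, 0.2 kg, 110 mm tall, alike after a half turn. Origin: centre of its foot's underside; z up the stem, x along the foot. Steel foot 58 (x) x 20 (y) x 14 mm high, stem 12 mm diameter. At the start the foot stands in the tester's well, 0.8 to 1.57 rad out of line with the slot (either way), the stem up to 13 mm off the slot's centre, the orange grip 20 mm above the guard
- key_grip (a point): centre of the key's orange flat grip, 93 mm above the key's origin, axes as the key's. Grip: 50 (x) x 14 (y) x 34 mm high, from 76 to 110 mm above the origin; its long side is parallel to the hidden foot and shows how it lies
- tester: fixed bench tester: white housing, blue front, yellow guard on top. Origin: axis of the slot, at bench level; x along the slot, y towards the opened shutter, z up. Housing x -195 to +55, y -90 to +170 mm, top at 74 mm. The guard (x, -55 to +55 mm) is 6 mm thick, its top at 80 mm; guide strips at x = +-52 mm reach 88 mm, a red button at x -125, y +40 mm reaches 92 mm
- slot (a point): centre of the guard slot at the guard's upper face, 80 mm above the bench; straight slot 70 mm long (tester's x), 28 mm wide (tester's y). Below the guard is a well 100 x 100 mm with its floor 56 mm below this point: the key's foot can rise 36 mm before it meets the guard. The well's +x wall is a clear window
- shutter (a joint): travel of the blue shutter in m: 0 fully open, 0.080 fully shut at its end stop; grows towards the tester's -y; starts at 0 to 0.018. About 1.5 N of friction, stays where left. Plate 94 (x) x 48 (y) x 3 mm, upper face 84.5 mm above the bench. It covers the slot when shut and cannot pass while the key is in the slot
- shutter_tab (a point): top centre of the black upright tab on the shutter: tab 40 (x) x 12 (y) x 30 mm high, axes as the tester's, its top 114.5 mm above the bench; it is 94 mm from the slot's centre in the tester's +y when fully open and 14 mm when shut. It can be pinched from above across its 12 mm
- tray: fixed grey plastic accessory tray, 100 (x) x 195 (y) x 30 mm high, walls 5 mm, a divider across the middle makes two bays of about 90 x 90 mm; origin under its centre
- bay (a point): centre of the floor of the empty bay (the tray's +y bay), 5 mm above the bench, axes as the tray's
- platen: dark steel pressure platen, a 56 mm disc with a 20 mm stud, 40 mm tall, loose in the other bay of the tray; origin under its centre; to be left alone
- weight: brass check weight, 34 mm diameter, 32 mm tall, loose on the white top of the tester at about x -95, y +135 mm of the tester; origin under its centre; to be left alone
There are look-alikes about, which are no part of the job. What is shaped like the key but black or purple is not meant.

How it is judged (in metres and radians):
On the way, in this order (a step that is already met when the one before it is completed fails the run):
1. the key is out: its whole foot is above the guard (z of key in the frame of tester above 0.082 m), for 0.1 s.
2. the key stands upright in the empty bay, let go (horizontal distance between key and bay below 0.042 m and z of key in the frame of bay below 0.006 m and angle between key's own z axis and vertical below 0.12 rad and contact force between the fingers and key below 0.1 N and linear speed of key below 0.02 m/s), for 0.2 s.
At the end, for the whole second after the job is handed in: the key stands at rest on its foot in the empty bay (within 42 mm of the bay's centre, foot within 6 mm of its floor, leaning less than 0.12 rad) and the shutter is fully shut (joint above 0.074 of 0.080) (horizontal distance between key and bay below 0.042 m and z of key in the frame of bay below 0.006 m and angle between key's own z axis and vertical below 0.12 rad and value of joint shutter above 0.074 m and linear speed of key below 0.02 m/s and angular speed of key below 0.1 rad/s); the robot touches nothing.
It fails at once if the key is forced against the tester (over 40 N) (contact force between key and tester above 40 N).
It fails at once if the key is set down hard on the tray (over 40 N) (contact force between key and tray above 40 N).
It fails at once if the platen is pushed away or tipped over (distance of platen from where it was at the start of the episode above 0.03 m or angle between platen's own z axis and vertical above 0.5 rad).
It fails at once if the brass weight is pushed away or tipped over (distance of weight from where it was at the start of the episode above 0.03 m or angle between weight's own z axis and vertical above 0.5 rad).
It also fails if it takes over 59 s, if anything falls off the work surface, if the arm or the gripper's body presses on something with over 40 N, if the wrist force passes 120 N, or if a joint passes its speed limit or range.

ROBOT

A 6-joint arm with a two-finger parallel gripper is mounted at the origin on the work surface. World frame = base frame: x ahead of the robot, y to its left, z up, the work surface at z = 0. Lengths are in mm, angles in rad, forces in N, time in s.
With the tool pointing down it reaches from about 300 to 775 mm from the base axis. Payload 14.6 kg.
Tool frame: the origin (TCP) lies on the front face of the gripper's body, between the roots of the fingers; the fingertips stand 97 mm ahead of it and the grasp point (between the pads) lies 78 mm ahead of it; z points along the fingers, y is the direction in which the jaws open and shut (so a half turn about z gives the same grasp; the last joint's range is limited). The gripper opens to 94 mm and grips with 3 to 60 N. Pads are 16 mm wide; open, the fingers measure 119 mm over their backs; the gripper's body (75 mm by 177 mm) begins 78 mm behind the grasp point.
Start: joints at [1.223, 0.3, 1.521, -0, 1.321, -0.067], TCP at [152.416, 528.45, 302.646] pointing down, gripper open.
Joint ranges: [-3.03, 3.03], [-0.79, 2.21], [0.23, 2.52], [-1.04, 4.18], [0, 3.07], [-2.55, 2.55]. Speed limits (rad/s): [2.22, 2.22, 2.57, 3.14, 3.14, 3.14].

INTERFACE

Orientations are given as [roll, pitch, yaw] about the fixed x, y, z axes, in that order (R = Rz(yaw) Ry(pitch) Rx(roll)).
In Python, from cell import manip, eyes, finder gives the robot as it stands.
- The arm moves only by the tool drive_tool, never from a script. Its argument "rows" is a list of rows, each an object with "offset": the shift along the tool's x, y, z in mm, a list of three; "spin": the turn about the tool's z in degrees; "jaw": the finger opening in mm, from 0 to 94. In form: [{"offset": [dx, dy, dz], "spin": spin, "jaw": jaw}, ...]. A call has 1 to 20 rows; each row shifts and turns the commanded pose from where the row before left it, along the tool's axes as they then stand; what a row does not reach is not made up. A row lasts 1/10 s, in which the tool goes at most 50 mm and 8.59 degrees, less where a joint would pass 70% of its speed; a pose out of reach is approached as far as the arm can. A call is refused whole if a number of a shift passes 50 or a number of a turn 8.59, either way. A call with a gripper value outside its range is refused whole. The fingers move at their own pace and stop on an object; "force" is the grip in N (left out, the last holds). Time passes only in rows, so rows that do not move let the fingers close. It gives the time, the measured TCP pose, the force and the opening at its end, in the units of the state.
- manip.read_state(): the state, without advancing time (a new reading comes with each control period).
- eyes.camera(name): name is "scene" or "top" or "wrist"; returns a dict with "color" (480x640x3 uint8, blue, green, red), "depth" (480x640 float32, mm along the optical axis (not along the pixel's ray), 0 where there is no reading), "vfov" (degrees; the focal length in pixels is half the picture's height over the tangent of half this angle, whatever the lens; pixels are square), "cx", "cy" (the principal point, pixels), "rvec" (rotation vector, rad) and "tvec" (3), from world to camera coordinates, as OpenCV has them. Camera axes: x right, y down, z forward; pixel columns grow to the right and rows downward; lengths in mm; the calibration is good to about 2 mm. A picture is of the moment at which its call begins.
- manip.sign_off(): hands the job in, once; it reports no verdict.
Trained networks look in the newest picture that a camera, given by its name, has taken for a name from the list of things; names that differ only in an ending like _2 or _b are one class to them, and where a whole thing is asked for, a point or a joint stands for the part that bears it (a point fixed in the world has none). Each returns a list of dicts, best first, with "p" (0 to 1); they miss things now and then, are a little off and sometimes report something else, mostly with a low value. They report only what shows in the picture. A call takes as long as a camera call. They do not tell look-alikes from the thing itself.
- finder.find_in(camera, target): "uv" ([column, row] in pixels, amid what is visible of it).
The state is a dict: "clock": time; "joints": joint angles; "qd": joint speeds; "effort": joint torques, N m; "eef_pos": TCP position; "eef_rot": TCP orientation; "wrist_force": force on the tool from outside, world axes, zero at the start; "moment": the same for the moment, N m; "finger_gap": finger opening in mm.
Only numpy, scipy, OpenCV 4.12 (cv2) and the standard library are available. Lean on these libraries where they do the work, as an engineer would, in place of code of your own. Each camera call takes 0.05 s, during which the arm holds its last target. There are 200 camera calls.

## Working session

There is one attempt and no reset: what is moved stays moved. The work goes in short steps, Python scripts to look and compute and a tool call to move; the robot and the scene stay as the last step left them, time stands still between calls to the robot, and variables do not carry over. Pictures are saved under pics/ and viewed, about 8 in all and at most 12, crops included, and the job is handed in when it is done.

Besides the shell and the picture viewer there is one more tool, called after "Call:" by a JSON object that holds its "api" and its "payload", one argument or row to a line. drive_tool: Moves the arm, as the interface text tells. Its arguments: {"type":"object","properties":{"rows":{"type":"array","items":{"type":"object","properties":{"offset":{"type":"array","items":{"type":"number"}},"spin":{"type":"number"},"jaw":{"type":"number"}}}},"force":{"type":"number"}},"required":["rows"]}

```bash
mkdir -p pics
cat > h.py <<'E'
import numpy as np, cv2
from cell import manip, eyes, finder
def cam(n):
    c=eyes.camera(n); f=240/np.tan(np.radians(c["vfov"])/2)
    c["K"]=np.array([[f,0,c["cx"]],[0,f,c["cy"]],[0,0,1]]); c["R"]=cv2.Rodrigues(np.array(c["rvec"],float))[0]; c["t"]=np.array(c["tvec"],float).ravel()
    return c
def pts(c):
    v,u=np.mgrid[:480,:640]; d=c["depth"]; P=np.stack([u,v,np.ones_like(u)],-1)@np.linalg.inv(c["K"]).T*d[...,None]
    return (P-c["t"])@c["R"]   # world, HxWx3
def plane(c,uv,z):
    r=c["R"].T@np.linalg.inv(c["K"])@np.array([*uv,1.]); o=-c["R"].T@c["t"]; return o+r*(z-o[2])/r[2]
def proj(c,X):
    return cv2.projectPoints(np.array(X,float).reshape(-1,3),np.array(c["rvec"],float),c["t"],c["K"],None)[0].reshape(-1,2)
E
python3 - <<'E'
from h import *
s=manip.read_state(); print(s["clock"],s["eef_pos"],s["eef_rot"])
ims=[]
for n in ["scene","top","wrist"]:
    c=cam(n); P=pts(c); print(n,c["vfov"],"cam at",-c["R"].T@c["t"])
    cv2.imwrite(f"pics/{n}0.png",c["color"])
    for t in ["key","key_grip","tester","slot","shutter","shutter_tab","tray","bay","platen","weight"]:
        try: r=finder.find_in(n,t)
        except Exception as e: print(t,e); continue
        for x in r[:4]:
            u,v=map(int,x["uv"]); print(n,t,round(x["p"],2),(u,v),P[v,u].round() if c["depth"][v,u]>0 else None)
E
```

```text
0.0 [152.3671443  528.30893843 302.09381968] [-3.14041168e+00 -6.85491411e-05  2.86078731e+00]
scene 43.36803102292558 cam at [1159.70691554  -21.14050796  962.86641372]
scene key 0.85 (110, 317) [ 685. -320.   72.]
scene key 0.72 (169, 312) [ 677. -226.   64.]
scene key 0.64 (145, 231) [ 549. -266.  120.]
scene key_grip 0.77 (144, 229) [ 548. -267.  124.]
scene key_grip 0.59 (111, 319) [ 685. -320.   64.]
scene key_grip 0.56 (166, 309) [ 680. -227.   81.]
scene tester 0.71 (174, 229) [ 522. -226.   86.]
scene tester 0.63 (187, 233) [ 553. -196.  115.]
scene slot 0.97 (174, 228) [ 520. -226.   86.]
scene shutter 0.6 (185, 233) [ 533. -205.   87.]
scene shutter 0.41 (145, 230) [ 548. -266.  122.]
scene shutter_tab 0.69 (186, 237) [ 541. -203.   85.]
scene tray 0.97 (427, 280) [604. 229.   5.]
scene bay 0.76 (426, 277) [595. 229.   2.]
scene platen 0.63 (394, 270) [591. 167.  25.]
scene platen 0.22 (226, 189) [ 455. -132.  111.]
scene weight 0.69 (229, 189) [ 456. -127.  111.]
top 50.9167674497661 cam at [ 464.65697338   23.35086614 1020.46326369]
top key 0.94 (460, 231) [ 546. -268.  132.]
top key 0.92 (471, 167) [ 668. -298.  105.]
top key 0.72 (426, 175) [ 667. -233.   29.]
top key_grip 0.92 (455, 233) [ 544. -265.  114.]
top key_grip 0.75 (465, 172) [ 676. -315.   22.]
top key_grip 0.71 (428, 173) [ 657. -220.   95.]
top tester 0.6 (427, 276) [ 465. -224.   75.]
top slot 0.68 (427, 273) [ 470. -223.   75.]
top slot 0.45 (379, 290) [ 438. -127.  105.]
top shutter 0.74 (413, 236) [ 537. -188.  112.]
top shutter_tab 0.86 (418, 238) [ 536. -204.   84.]
top tray 0.63 (196, 199) [612. 228.   5.]
top tray 0.22 (418, 239) [ 534. -204.   83.]
top bay 0.79 (195, 204) [602. 229.   5.]
top platen 0.67 (224, 211) [585. 165.  43.]
top weight 0.71 (380, 291) [ 436. -129.  105.]
wrist 63.92077231807072 cam at [ 86.0571161  547.60916217 384.73397886]
```

View pics/scene0.png

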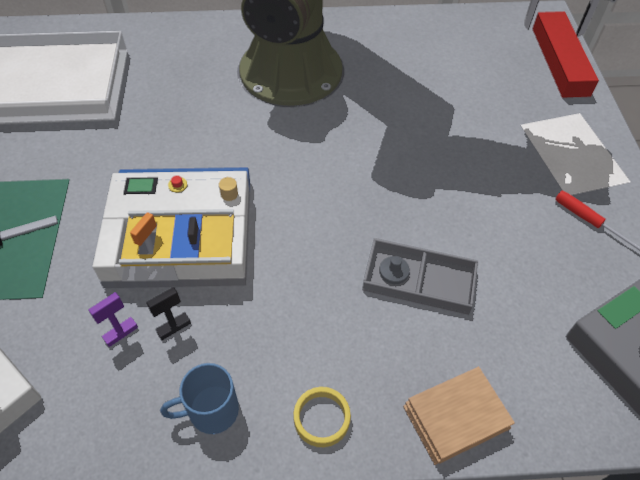

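View pics/top0.png

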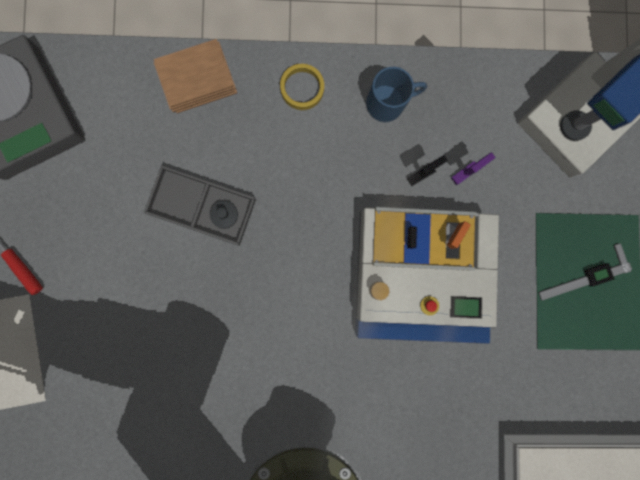

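The orange-gripped key stands in the tester at scene (145,230) / top (460,233). The black one, scene (169,312), and the purple one, scene (110,317), stand on the bench and are look-alikes. The blue shutter's tab is at top (411,237), the tray at top (200,203) with its platen bay on the right, so the empty bay is at about (180,195). Next come rough poses from colour and depth.

```bash
cat >> h.py <<'E'
def masks(c):
    h=cv2.cvtColor(c["color"],cv2.COLOR_BGR2HSV); H,S,V=cv2.split(h)
    return h
def rect(X):
    (cx,cy),(w,h),a=cv2.minAreaRect(X[:,:2].astype(np.float32)); 
    if w<h: w,h,a=h,w,a+90
    return (round(cx,1),round(cy,1)),(round(w,1),round(h,1)),round((a+90)%180-90,1)
E
python3 - <<'E'
from h import *
for n in ["top","scene"]:
    c=cam(n);P=pts(c);h=masks(c);H,S,V=cv2.split(h);ok=c["depth"]>0
    near=(abs(P[...,0]-530)<110)&(abs(P[...,1]+225)<110)&ok
    o=near&(H<14)&(S>140)&(P[...,2]>95)
    print(n,"orange",o.sum(),rect(P[o]),np.percentile(P[o][:,2],[5,50,95]).round())
    y=near&(H>18)&(H<32)&(S>120)&(P[...,2]<95)
    print("yellow",rect(P[y]),np.median(P[y][:,2]))
    b=near&(H>100)&(H<125)&(S>120)&(P[...,2]<92)&(P[...,2]>78)
    print("blue",rect(P[b]))
    w=(S<40)&(V>150)&ok&(P[...,2]>60)&(P[...,2]<90)&(abs(P[...,0]-480)<180)&(abs(P[...,1]+230)<180)
    print("white",rect(P[w]))
    t=ok&(P[...,2]>24)&(P[...,2]<36)&(abs(P[...,0]-600)<90)&(abs(P[...,1]-215)<120)
    print("tray rim",rect(P[t]))
    t=near&(V<70)&(P[...,2]>95); print("tab",rect(P[t]),P[t][:,2].max())
E
```

```text
top orange 275 ((540.2, -268.5), (49.2, 13.5), -29.2) [111. 132. 136.]
yellow ((502.2, -216.4), (190.4, 162.8), 88.1) 79.3944297657217
blue ((535.3, -202.2), (91.5, 45.3), -1.5)
white ((481.4, -230.2), (256.5, 210.4), 88.3)
tray rim ((597.6, 215.1), (195.8, 100.2), 72.0)
tab ((538.8, -228.8), (95.5, 38.8), -86.2) 118.52655326048902
scene orange 420 ((544.7, -269.5), (50.6, 13.4), -28.5) [105. 126. 136.]
yellow ((507.0, -218.0), (190.9, 173.1), 88.6) 80.6139917457929
blue ((535.4, -203.1), (95.3, 46.5), -1.1)
white ((483.6, -232.4), (261.0, 218.3), 88.4)
tray rim ((597.8, 214.6), (195.1, 104.3), 72.1)
tab ((539.2, -188.8), (38.1, 10.0), -1.4) 119.01969362683136
```

Call:
{"api": "drive_tool", "payload": {
  "rows": [
    {"offset":[-32.6,-32.2,0],"spin":0,"jaw":50},
    {"offset":[-32.6,-32.2,0],"spin":0,"jaw":50},
    {"offset":[-32.6,-32.2,0],"spin":0,"jaw":50},
    {"offset":[-32.6,-32.2,0],"spin":0,"jaw":50},
    {"offset":[-32.6,-32.2,0],"spin":0,"jaw":50},
    {"offset":[-32.6,-32.2,0],"spin":0,"jaw":50},
    {"offset":[-32.6,-32.2,0],"spin":0,"jaw":50},
    {"offset":[-32.6,-32.2,0],"spin":0,"jaw":50},
    {"offset":[-32.6,-32.2,0],"spin":0,"jaw":50},
    {"offset":[-32.6,-32.2,0],"spin":0,"jaw":50},
    {"offset":[-32.6,-32.2,0],"spin":0,"jaw":50},
    {"offset":[-32.6,-32.2,0],"spin":0,"jaw":50},
    {"offset":[-32.6,-32.2,0],"spin":0,"jaw":50},
    {"offset":[-32.6,-32.2,0],"spin":0,"jaw":50},
    {"offset":[-32.6,-32.2,0],"spin":0,"jaw":50},
    {"offset":[-32.6,-32.2,0],"spin":0,"jaw":50},
    {"offset":[-32.6,-32.2,0],"spin":0,"jaw":50},
    {"offset":[-32.6,-32.2,0],"spin":0,"jaw":50},
    {"offset":[-32.6,-32.2,0],"spin":0,"jaw":50},
    {"offset":[-32.6,-32.2,0],"spin":0,"jaw":50}
  ]
}}

```text
clock: 3.75
eef_pos: [601.0, -272.8, 302.5]
eef_rot: [3.142, 0.0, 2.861]
wrist_force: [0.6, 0.5, 0.1]
finger_gap: 49.7
```

Call:
{"api": "drive_tool", "payload": {
  "rows": [
    {"offset":[0,0,0],"spin":0,"jaw":50},
    {"offset":[0,0,0],"spin":0,"jaw":50}
  ]
}}

```text
clock: 3.95
eef_pos: [600.4, -271.5, 301.6]
eef_rot: [3.141, -0.001, 2.86]
wrist_force: [-0.6, 0.2, -0.3]
finger_gap: 49.7
```

Run:
```python
from h import *
c=cam("wrist");P=pts(c);h=masks(c);H,S,V=cv2.split(h);ok=c["depth"]>0
s=manip.read_state(); print(s["clock"],s["eef_pos"],s["eef_rot"],s["joints"]); print(-c["R"].T@c["t"])
near=ok&(abs(P[...,0]-530)<90)&(abs(P[...,1]+225)<110)
o=near&(H<14)&(S>140)&(P[...,2]>95); print("orange",rect(P[o]),np.percentile(P[o][:,2],[5,50,98]).round())
t=o&(P[...,2]>np.percentile(P[o][:,2],98)-5); print("top face",rect(P[t]),t.sum())
b=near&(H>100)&(H<125)&(S>120)&(P[...,2]<92)&(P[...,2]>78); print("blue",rect(P[b]))
k=near&(V<70)&(P[...,2]>105); print("tab",rect(P[k]))
for n in ["key_grip","slot","shutter_tab","weight"]:
    for x in finder.find_in("wrist",n)[:2]: u,v=map(int,x["uv"]); print(n,x["p"],(u,v),P[v,u].round())
cv2.imwrite("pics/w1.png",c["color"])
```

```text
4.0 [ 600.22826128 -270.6612758   302.31584112] [ 3.14134100e+00 -6.54442332e-04  2.86070924e+00] [-4.79273934e-01  5.48533914e-01  1.17249269e+00  1.19065566e-04
  1.42125726e+00 -1.76920454e+00]
[ 534.11675342 -252.32591614  383.78956557]
orange ((552.6, -277.6), (76.4, 14.0), -30.5) [104. 132. 159.]
top face ((587.5, -293.8), (0.0, 0.0), 0.0) 1
blue ((534.7, -202.5), (94.7, 48.9), -1.7)
tab ((581.9, -246.4), (156.7, 96.4), -73.8)
key_grip 0.75 (387, 264) [ 669. -225.   13.]
key_grip 0.75 (298, 312) [ 661. -311.   90.]
slot 0.82 (330, 95) [ 504. -239.   80.]
shutter_tab 0.86 (385, 117) [ 531. -204.   85.]
shutter_tab 0.36 (297, 159) [ 541. -272.  135.]
```

View pics/w1.png

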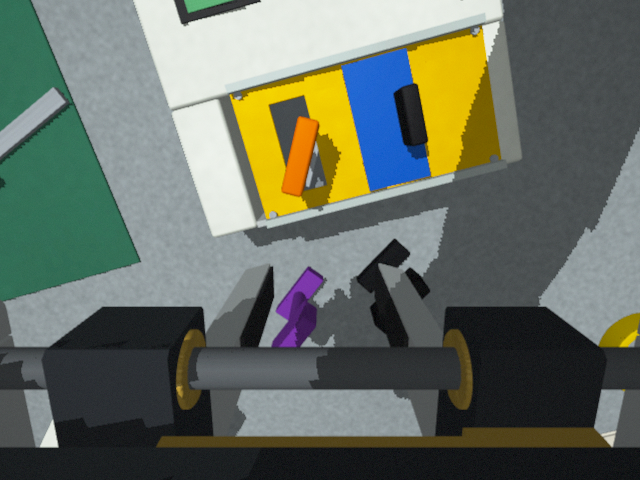

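The wrist view shows the orange grip at (300,157) over the dark slot (270–325, 97–190), the blue shutter and its tab at (410,115), and the purple (300,290) and black (390,265) look-alikes outside the tester. I'll fit the geometry and check with an enlarged crop.

Run:
```python
from h import *
c=cam("wrist");P=pts(c);h=masks(c);H,S,V=cv2.split(h);ok=c["depth"]>0
Z=P[...,2];near=ok&(abs(P[...,0]-532)<70)&(abs(P[...,1]+250)<90)
o=near&(H<14)&(S>150)&(Z>98)&(Z<140); n,l,st,_=cv2.connectedComponentsWithStats(o.astype(np.uint8)); k=1+st[1:,4].argmax(); o=l==k
o=cv2.erode(o.astype(np.uint8),np.ones((3,3)))>0
t=o&(Z>131); print("orange",rect(P[o]),"top",rect(P[t]),t.sum(),np.median(Z[t]))
def axis(m): # 2D PCA of image edges on plane z=134
    return
# top face outline: back-project corners of orange silhouette
cn=cv2.findContours((l==k).astype(np.uint8),0,1)[0][0]; q=cv2.boxPoints(cv2.minAreaRect(cn)); print("sil box",q.round(),"at z134:",[plane(c,p,134)[:2].round(1) for p in q])
# guard & slot
y=near&(H>18)&(H<32)&(S>100)&(abs(Z-80)<5); print("guard z",np.median(Z[y]))
low=near&(Z<72); w=P[low]; w=w[(abs(w[:,0]-535)<45)&(abs(w[:,1]+268)<30)]
print("low n",len(w),np.percentile(w[:,2],[2,10,30,50,70,90,98]).round())
h_,e=np.histogram(w[:,2],bins=range(10,80,4)); print(list(zip(e,h_)))
f=w[(w[:,2]>33)&(w[:,2]<44)]; print("foot top",len(f),rect(f) if len(f)>5 else 0)
x0,x1,y0,y1=220,460,60,240
a=cv2.resize(c["color"][y0:y1,x0:x1],None,fx=3.3,fy=3.3,interpolation=2)
cv2.imwrite("pics/w1c.png",a)
bk=near&(V<80)&(Z>100)&(P[...,1]>-215); print("tab",rect(P[bk]),Z[bk].max())
b=near&(H>100)&(H<125)&(S>120)&(Z<92)&(Z>78); print("blue",rect(P[b]),np.median(Z[b]))
```

```text
orange ((0.0, 0.0), (0.0, 0.0), 0.0) top ((0.0, 0.0), (0.0, 0.0), 0.0) 0 nan
sil box [[294. 126.]
 [294. 126.]
 [294. 124.]
 [294. 124.]] at z134: [array([ 521.3, -266.7]), array([ 521.3, -266.7]), array([ 520.1, -266.3]), array([ 520.1, -266.3])]
guard z 80.1597821084499
low n 1762 [23. 23. 24. 24. 25. 37. 39.]
[(np.int64(10), np.int64(0)), (np.int64(14), np.int64(0)), (np.int64(18), np.int64(7)), (np.int64(22), np.int64(1532)), (np.int64(26), np.int64(6)), (np.int64(30), np.int64(0)), (np.int64(34), np.int64(95)), (np.int64(38), np.int64(120)), (np.int64(42), np.int64(1)), (np.int64(46), np.int64(0)), (np.int64(50), np.int64(0)), (np.int64(54), np.int64(1)), (np.int64(58), np.int64(0)), (np.int64(62), np.int64(0)), (np.int64(66), np.int64(0)), (np.int64(70), np.int64(0)), (np.int64(74), np.int64(0))]
foot top 216 ((541.6, -266.3), (59.8, 11.9), -16.0)
tab ((556.0, -197.7), (83.8, 24.4), -11.2) 327.0868236462287
blue ((534.8, -202.5), (94.6, 49.2), -1.8) 84.67727702237033
  return _methods._mean(a, axis=axis, dtype=dtype,
  ret = ret.dtype.type(ret / rcount)
```

View pics/w1c.png

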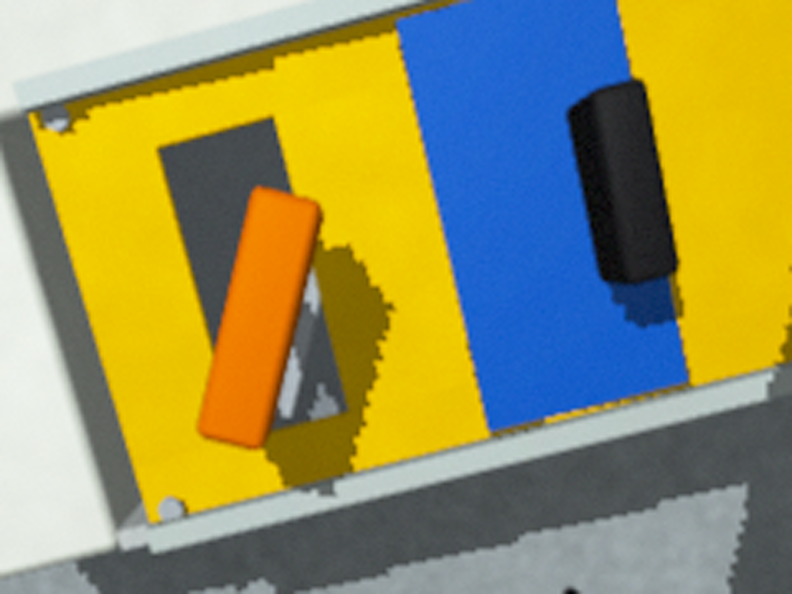

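```bash
cat > m.py <<'E'
from h import *
def grip(c):
    P=pts(c);H,S,V=cv2.split(masks(c));Z=P[...,2]
    o=(H<18)&(S>150)&(Z>98)&(Z<142)&(abs(P[...,0]-535)<80)&(abs(P[...,1]+262)<60)
    n,l,st,_=cv2.connectedComponentsWithStats(o.astype(np.uint8)); o=l==1+st[1:,4].argmax()
    e=cv2.erode(o.astype(np.uint8),np.ones((3,3)))>0
    t=e&(Z>131); print("orange",o.sum(),rect(P[o]),"eroded",rect(P[e]),"topface",t.sum(),rect(P[t]),np.median(Z[t]).round(1), "mean",P[t].mean(0).round(1))
def slot(c):
    P=pts(c);H,S,V=cv2.split(masks(c));Z=P[...,2]
    y=(H>18)&(H<32)&(S>100)&(V>50)&(abs(Z-80)<4)&(abs(P[...,0]-535)<70)&(abs(P[...,1]+262)<70)
    for s in np.arange(-45,50,6): # rows across slot along y
        r=y&(abs(P[...,0]-(535+s))<2); q=np.sort(P[r][:,1]); g=np.diff(q); i=g.argmax() if len(g) else 0
        if len(g): print(int(535+s),"gap",q[i].round(1),q[i+1].round(1),"mid",((q[i]+q[i+1])/2).round(1),end=" | ")
    print()
    for s in np.arange(-10,14,4):
        r=y&(abs(P[...,1]-(-268+s))<1.5); q=np.sort(P[r][:,0]); g=np.diff(q); i=g.argmax()
        print(int(-268+s),"xgap",q[i].round(1),q[i+1].round(1),"mid",((q[i]+q[i+1])/2).round(1),end=" | ")
    print()
def tab(c):
    P=pts(c);H,S,V=cv2.split(masks(c));Z=P[...,2]
    k=(V<80)&(Z>100)&(Z<120)&(abs(P[...,0]-537)<35)&(abs(P[...,1]+205)<45); t=k&(Z>112)
    print("tab",rect(P[k]),"top",rect(P[t]),Z[t].max() if t.any() else 0)
    b=(H>100)&(H<125)&(S>120)&(Z<92)&(Z>78)&(abs(P[...,0]-535)<70)&(abs(P[...,1]+225)<80); print("blue",rect(P[b]))
E
python3 - <<'E'
from m import *
c=cam("wrist");grip(c);slot(c);tab(c)
c=cam("top");grip(c);slot(c);tab(c)
E
```

```text
orange 1701 ((540.2, -270.2), (48.9, 14.0), -30.4) eroded ((540.2, -269.9), (47.2, 12.8), -30.2) topface 1442 ((540.2, -269.9), (47.2, 12.8), -30.2) 134.1 mean [ 539.5 -269.5  134.1]
490 gap -280.7 -280.2 mid -280.4 | 496 gap -303.8 -303.4 mid -303.6 | 502 gap -285.6 -257.6 mid -271.6 | 508 gap -285.8 -257.8 mid -271.8 | 514 gap -286.0 -258.1 mid -272.0 | 520 gap -286.1 -254.3 mid -270.2 | 526 gap -286.4 -255.3 mid -270.8 | 532 gap -286.6 -258.7 mid -272.6 | 538 gap -286.7 -258.1 mid -272.4 | 544 gap -287.0 -258.9 mid -272.9 | 550 gap -288.5 -258.9 mid -273.7 | 556 gap -291.9 -259.1 mid -275.5 | 562 gap -295.7 -259.3 mid -277.5 | 568 gap -286.8 -281.1 mid -284.0 | 574 gap -296.8 -296.2 mid -296.5 | 580 gap -310.8 -304.7 mid -307.7 | 
-278 xgap 498.1 568.1 mid 533.1 | -274 xgap 498.2 568.1 mid 533.2 | -270 xgap 498.4 568.4 mid 533.4 | -266 xgap 498.5 568.4 mid 533.5 | -262 xgap 498.6 568.7 mid 533.7 | -258 xgap 517.0 530.8 mid 523.9 | 
tab ((535.7, -189.5), (39.7, 12.4), -1.9) top ((535.7, -189.6), (39.6, 12.3), -2.0) 116.96398149650494
blue ((534.7, -202.5), (94.7, 49.1), -1.6)
orang
[... 387 characters left out ...]
26 gap -287.0 -256.7 mid -271.8 | 532 gap -288.4 -256.6 mid -272.5 | 538 gap -293.8 -257.3 mid -275.5 | 544 gap -297.4 -256.3 mid -276.9 | 550 gap -298.3 -254.9 mid -276.6 | 556 gap -233.3 -231.6 mid -232.5 | 562 gap -238.1 -235.6 mid -236.9 | 568 gap -298.6 -291.1 mid -294.9 | 574 gap -262.9 -260.3 mid -261.6 | 580 gap -245.8 -243.2 mid -244.5 | 
-278 xgap 577.2 579.5 mid 578.3 | -274 xgap 576.9 579.2 mid 578.1 | -270 xgap 576.8 579.2 mid 578.0 | -266 xgap 497.2 569.5 mid 533.3 | -262 xgap 497.2 569.3 mid 533.2 | -258 xgap 537.1 567.2 mid 552.1 | 
tab ((535.2, -187.3), (37.4, 10.2), -3.1) top ((535.0, -187.3), (37.1, 10.2), -3.1) 118.75192674631685
blue ((535.4, -202.0), (91.2, 44.8), -1.7)
```

Measured: the slot centre is at (533.4, −272.4, 80) with yaw −1.9°. The grip centre is at (540.2, −270) with its top at z 134 and yaw −30.3°. The key is therefore 28° out of line, where the text says at least 46°. Both cameras agree on this, and the foot seen in the slot lies the same way, so I trust the pictures. Next I approach and grasp.

Call:
{"api": "drive_tool", "payload": {
  "rows": [
    {"offset":[29,-8,0],"spin":0,"jaw":50},
    {"offset":[29,-8,0],"spin":0,"jaw":50},
    {"offset":[0,0,0],"spin":7.1,"jaw":50},
    {"offset":[0,0,0],"spin":7.1,"jaw":50},
    {"offset":[0,0,30],"spin":0,"jaw":50},
    {"offset":[0,0,20],"spin":0,"jaw":50},
    {"offset":[0,0,0],"spin":0,"jaw":50},
    {"offset":[0,0,0],"spin":0,"jaw":50}
  ],
  "force": 15
}}

```text
clock: 5.15
eef_pos: [540.4, -270.2, 253.5]
eef_rot: [3.142, 0.0, 2.613]
wrist_force: [0.2, 0.2, 0.5]
finger_gap: 50.2
```

Run:
```python
from m import *
c=cam("wrist");grip(c);slot(c)
s=manip.read_state(); print(s["eef_pos"],np.degrees(s["eef_rot"]))
cv2.imwrite("pics/w2.png",c["color"])
```

```text
orange 2316 ((540.1, -270.3), (49.7, 13.9), -30.5) eroded ((539.3, -269.9), (48.0, 12.7), -30.6) topface 1818 ((539.3, -269.9), (48.0, 12.7), -30.6) 134.1 mean [ 538.3 -269.2  134. ]
490 gap -226.1 -196.1 mid -211.1 | 496 gap -309.6 -309.1 mid -309.3 | 502 gap -285.7 -257.8 mid -271.8 | 508 gap -286.0 -257.7 mid -271.8 | 514 gap -286.0 -257.8 mid -271.9 | 520 gap -286.1 -258.0 mid -272.1 | 526 gap -286.3 -256.0 mid -271.2 | 532 gap -286.6 -256.0 mid -271.3 | 538 gap -286.8 -258.7 mid -272.8 | 544 gap -287.0 -258.9 mid -273.0 | 550 gap -287.0 -259.1 mid -273.0 | 556 gap -289.9 -258.8 mid -274.4 | 562 gap -293.3 -259.2 mid -276.3 | 568 gap -296.8 -277.2 mid -287.0 | 574 gap -300.6 -280.7 mid -290.7 | 580 gap -298.7 -284.1 mid -291.4 | 
-278 xgap 497.9 568.4 mid 533.1 | -274 xgap 498.0 567.6 mid 532.8 | -270 xgap 498.0 568.0 mid 533.0 | -266 xgap 498.4 568.0 mid 533.2 | -262 xgap 498.3 568.1 mid 533.2 | -258 xgap 523.4 535.0 mid 529.2 | 
[ 540.54286126 -270.41114837  254.04370207] [-1.79999397e+02  9.61347404e-02  1.49716334e+02]
```

View pics/w2.png

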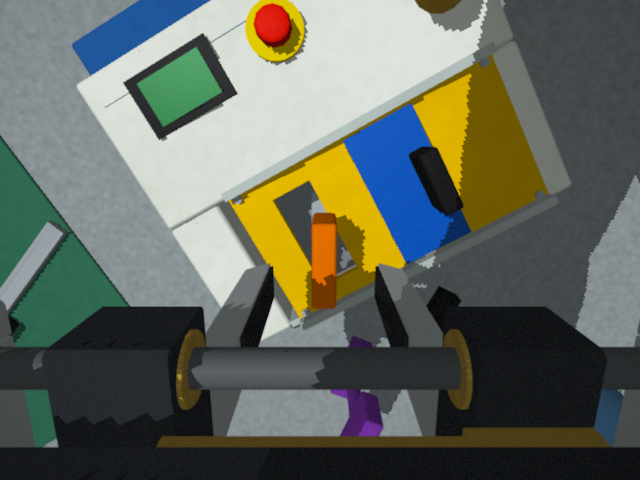

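The grip (323,260) sits upright and centred between the fingers, so I descend and close.

Call:
{"api": "drive_tool", "payload": {
  "rows": [
    {"offset":[0,0,25],"spin":0,"jaw":50},
    {"offset":[0,0,20],"spin":0,"jaw":50},
    {"offset":[0,0,13],"spin":0,"jaw":50},
    {"offset":[0,0,0],"spin":0,"jaw":50},
    {"offset":[0,0,0],"spin":0,"jaw":25},
    {"offset":[0,0,0],"spin":0,"jaw":16},
    {"offset":[0,0,0],"spin":0,"jaw":10},
    {"offset":[0,0,0],"spin":0,"jaw":5},
    {"offset":[0,0,0],"spin":0,"jaw":5},
    {"offset":[0,0,0],"spin":0,"jaw":5}
  ],
  "force": 20
}}

```text
clock: 6.2
eef_pos: [540.3, -270.3, 194.9]
eef_rot: [3.142, 0.0, 2.613]
wrist_force: [-0.5, 0.8, 1.9]
finger_gap: 13.9
```

Call:
{"api": "drive_tool", "payload": {
  "rows": [
    {"offset":[0,0,-5],"spin":0,"jaw":5},
    {"offset":[0,0,-5],"spin":0,"jaw":5},
    {"offset":[0,0,-5],"spin":0,"jaw":5},
    {"offset":[2.2,-2.7,0],"spin":0,"jaw":5},
    {"offset":[2.2,-2.7,0],"spin":0,"jaw":5},
    {"offset":[0,0,0],"spin":-5.7,"jaw":5},
    {"offset":[0,0,0],"spin":-5.7,"jaw":5},
    {"offset":[0,0,0],"spin":-5.7,"jaw":5},
    {"offset":[0,0,0],"spin":-5.7,"jaw":5},
    {"offset":[0,0,0],"spin":-5.6,"jaw":5},
    {"offset":[0,0,0],"spin":0,"jaw":5},
    {"offset":[0,0,0],"spin":0,"jaw":5},
    {"offset":[0,0,0],"spin":0,"jaw":5}
  ]
}}

```text
clock: 7.5
eef_pos: [533.6, -272.8, 209.6]
eef_rot: [3.142, -0.0, 3.106]
wrist_force: [-0.1, 0.7, -1.8]
finger_gap: 13.9
```

Run:
```python
from m import *
c=cam("wrist");grip(c);slot(c)
s=manip.read_state(); print(s["eef_pos"],np.degrees(s["eef_rot"]),s["finger_gap"],s["wrist_force"])
P=pts(c); Z=P[...,2]; w=(Z>40)&(Z<72)&(abs(P[...,0]-533)<50)&(abs(P[...,1]+272)<40); print("below guard:",w.sum(),np.percentile(Z[w],[10,50,90]).round(), rect(P[w]))
cv2.imwrite("pics/w3.png",c["color"])
```

```text
orange 450 ((509.4, -271.6), (13.7, 2.5), 84.9) eroded ((509.0, -271.8), (12.4, 1.2), 88.8) topface 162 ((508.9, -271.7), (12.3, 1.1), 87.3) 135.8 mean [ 508.8 -271.6  135.9]
490 gap -225.6 -194.4 mid -210.0 | 496 gap -264.9 -264.5 mid -264.7 | 502 gap -285.7 -257.8 mid -271.8 | 508 gap -286.0 -257.9 mid -272.0 | 514 gap -285.9 -258.1 mid -272.0 | 520 gap -286.1 -258.3 mid -272.2 | 526 gap -286.4 -258.5 mid -272.4 | 532 gap -286.7 -258.6 mid -272.7 | 538 gap -292.2 -254.5 mid -273.4 | 544 gap -298.3 -248.2 mid -273.3 | 550 gap -300.4 -246.1 mid -273.2 | 556 gap -302.7 -244.4 mid -273.5 | 562 gap -305.0 -242.6 mid -273.8 | 
-278 xgap 495.6 496.1 mid 495.8 | -274 xgap 486.4 486.9 mid 486.6 | -270 xgap 487.6 488.1 mid 487.8 | -266 xgap 491.6 492.1 mid 491.8 | -262 xgap 492.2 492.8 mid 492.5 | -258 xgap 513.8 514.5 mid 514.1 | 
[ 533.64769585 -272.79300123  209.58853883] [ 1.79999067e+02 -4.75605460e-03  1.78005775e+02] 13.521626229872624 [-0.82624698  0.27777707 -2.82293676]
below guard: 1116 [51. 53. 54.] ((516.2, -272.1), (23.1, 20.0), -2.1)
```

View pics/w3.png

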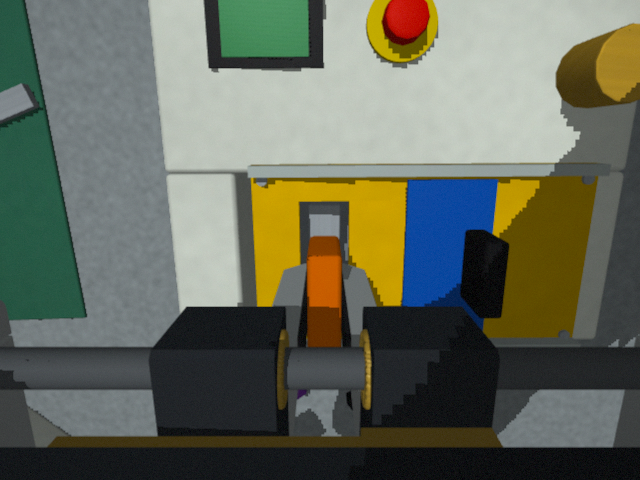

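The foot (325,220) shows square inside the slot: its centre is at (533.7, −272.1) against the slot's (533.3, −272.0 there), with about 4 mm free on each side. I draw it up.

Call:
{"api": "drive_tool", "payload": {
  "rows": [
    {"offset":[0,0,-6],"spin":0,"jaw":5},
    {"offset":[0,0,-6],"spin":0,"jaw":5},
    {"offset":[0,0,-6],"spin":0,"jaw":5},
    {"offset":[0,0,-6],"spin":0,"jaw":5},
    {"offset":[0,0,-6],"spin":0,"jaw":5},
    {"offset":[0,0,-6],"spin":0,"jaw":5},
    {"offset":[0,0,-6],"spin":0,"jaw":5},
    {"offset":[0,0,-6],"spin":0,"jaw":5},
    {"offset":[0,0,-6],"spin":0,"jaw":5},
    {"offset":[0,0,-6],"spin":0,"jaw":5},
    {"offset":[0,0,-20],"spin":0,"jaw":5},
    {"offset":[0,0,-20],"spin":0,"jaw":5},
    {"offset":[0,0,-5],"spin":0,"jaw":5},
    {"offset":[0,0,0],"spin":0,"jaw":5},
    {"offset":[0,0,0],"spin":0,"jaw":5}
  ]
}}

```text
clock: 9.05
eef_pos: [533.5, -272.7, 313.6]
eef_rot: [3.141, -0.001, 3.109]
wrist_force: [0.3, 0.0, -3.1]
finger_gap: 13.7
```

Call:
{"api": "drive_tool", "payload": {
  "rows": [
    {"offset":[-2,20,0],"spin":0,"jaw":5},
    {"offset":[-4,35,0],"spin":0,"jaw":5},
    {"offset":[-5,44,0],"spin":0,"jaw":5},
    {"offset":[-5,44,0],"spin":0,"jaw":5},
    {"offset":[-5,44,0],"spin":0,"jaw":5},
    {"offset":[-5,44,0],"spin":0,"jaw":5},
    {"offset":[-5,44,0],"spin":0,"jaw":5},
    {"offset":[-5,44,0],"spin":0,"jaw":5},
    {"offset":[-5,44,0],"spin":0,"jaw":5},
    {"offset":[-5,44,0],"spin":0,"jaw":5},
    {"offset":[-5,44,0],"spin":0,"jaw":5},
    {"offset":[-5,44,0],"spin":0,"jaw":5},
    {"offset":[-3,25,0],"spin":0,"jaw":5},
    {"offset":[-2,15,0],"spin":0,"jaw":5},
    {"offset":[0,0,0],"spin":0,"jaw":5},
    {"offset":[0,0,0],"spin":0,"jaw":5},
    {"offset":[0,0,0],"spin":0,"jaw":5}
  ]
}}

```text
clock: 10.75
eef_pos: [612.5, 258.5, 314.7]
eef_rot: [-3.141, -0.0, 3.107]
wrist_force: [0.0, -0.4, -1.9]
finger_gap: 13.6
```

Run:
```python
from m import *
s=manip.read_state(); print(s["clock"],s["eef_pos"],np.degrees(s["eef_rot"]),s["finger_gap"],s["wrist_force"])
for n in ["wrist","scene"]:
    c=cam(n);P=pts(c);Z=P[...,2]
    r=(Z>24)&(Z<35)&(abs(P[...,0]-598)<85)&(abs(P[...,1]-215)<125); print(n,"rim",r.sum(),rect(P[r]))
    f=(Z>2)&(Z<9)&(abs(P[...,0]-612)<32)&(abs(P[...,1]-260)<32); print("floor z",f.sum(),np.median(Z[f]) if f.any() else 0)
    for t in ["bay","platen"]:
        for x in finder.find_in(n,t)[:2]: u,v=map(int,x["uv"]); print(t,round(x["p"],2),(u,v),P[v,u].round())
    H,S,V=cv2.split(masks(c)); o=(H<18)&(S>150)&(Z>180)&(abs(P[...,1]-260)<40)&(abs(P[...,0]-612)<60); print("grip",o.sum(),rect(P[o]),np.percentile(Z[o],[2,98]).round() if o.any() else 0)
    cv2.imwrite(f"pics/{n}4.png",c["color"])
```

```text
10.75 [612.4974989  258.49471112 314.69060736] [-1.79987847e+02 -1.02920591e-03  1.78030678e+02] 13.557998626086349 [ 0.03140155 -0.35170379 -1.94616999]
wrist rim 3768 ((598.1, 215.2), (195.2, 100.5), 72.0)
floor z 2644 5.17543567258503
bay 0.57 (276, 191) [593. 211.   5.]
platen 0.92 (231, 180) [577. 175.  45.]
grip 3744 ((607.3, 258.7), (40.3, 15.4), -3.9) [228. 255.]
scene rim 1274 ((598.2, 214.5), (195.0, 104.9), 72.0)
floor z 943 5.816044088156896
bay 0.6 (428, 277) [598. 231.   7.]
platen 0.74 (396, 272) [593. 171.  21.]
grip 296 ((619.4, 257.7), (42.4, 14.7), -3.7) [224. 257.]
```

View pics/scene4.png

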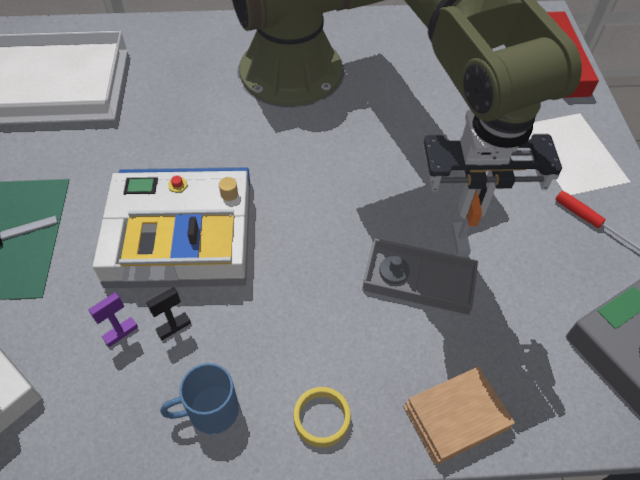

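The slot is now empty, and the key hangs upright over the empty bay. The bay centre is at (612.8, 260.2), with its floor at z 5. I lower to about 8 mm above the floor, then creep down.

Call:
{"api": "drive_tool", "payload": {
  "rows": [
    {"offset":[0,1.5,20],"spin":0,"jaw":5},
    {"offset":[0,0,30],"spin":0,"jaw":5},
    {"offset":[0,0,30],"spin":0,"jaw":5},
    {"offset":[0,0,25],"spin":0,"jaw":5},
    {"offset":[0,0,15],"spin":0,"jaw":5},
    {"offset":[0,0,8],"spin":0,"jaw":5},
    {"offset":[0,0,3],"spin":0,"jaw":5},
    {"offset":[0,0,2],"spin":0,"jaw":5},
    {"offset":[0,0,2],"spin":0,"jaw":5},
    {"offset":[0,0,1],"spin":0,"jaw":5},
    {"offset":[0,0,0],"spin":0,"jaw":5},
    {"offset":[0,0,0],"spin":0,"jaw":5}
  ]
}}

```text
clock: 12.25
eef_pos: [612.4, 261.5, 178.9]
eef_rot: [3.141, 0.0, 3.109]
wrist_force: [0.3, 0.4, -1.8]
finger_gap: 13.9
```

Call:
{"api": "drive_tool", "payload": {
  "rows": [
    {"offset":[0,0,1],"spin":0,"jaw":5},
    {"offset":[0,0,0],"spin":0,"jaw":5},
    {"offset":[0,0,0],"spin":0,"jaw":5}
  ]
}}

```text
clock: 12.55
eef_pos: [612.4, 261.4, 177.6]
eef_rot: [-3.142, -0.0, 3.109]
wrist_force: [-0.1, -0.4, -2.5]
finger_gap: 13.8
```

Call:
{"api": "drive_tool", "payload": {
  "rows": [
    {"offset":[0,0,0.7],"spin":0,"jaw":5},
    {"offset":[0,0,0.7],"spin":0,"jaw":5},
    {"offset":[0,0,0],"spin":0,"jaw":5},
    {"offset":[0,0,0],"spin":0,"jaw":5}
  ]
}}

```text
clock: 12.95
eef_pos: [612.4, 261.4, 176.2]
eef_rot: [-3.142, -0.0, 3.109]
wrist_force: [1.4, 0.8, -2.2]
finger_gap: 14.0
```

Call:
{"api": "drive_tool", "payload": {
  "rows": [
    {"offset":[0,0,0.5],"spin":0,"jaw":5},
    {"offset":[0,0,0],"spin":0,"jaw":5},
    {"offset":[0,0,0],"spin":0,"jaw":5}
  ]
}}

```text
clock: 13.25
eef_pos: [612.4, 261.5, 176.0]
eef_rot: [3.141, 0.0, 3.109]
wrist_force: [0.2, -0.2, 1.2]
finger_gap: 13.9
```

The force changed sign (−2.2 to +1.2 N), so the foot is on the floor. I release gently.

Call:
{"api": "drive_tool", "payload": {
  "rows": [
    {"offset":[0,0,0],"spin":0,"jaw":16},
    {"offset":[0,0,0],"spin":0,"jaw":20},
    {"offset":[0,0,0],"spin":0,"jaw":30},
    {"offset":[0,0,0],"spin":0,"jaw":40},
    {"offset":[0,0,0],"spin":0,"jaw":40},
    {"offset":[0,0,0],"spin":0,"jaw":40},
    {"offset":[0,0,0],"spin":0,"jaw":40},
    {"offset":[0,0,-20],"spin":0,"jaw":40},
    {"offset":[0,0,-40],"spin":0,"jaw":40},
    {"offset":[0,0,-45],"spin":0,"jaw":40},
    {"offset":[0,0,-15],"spin":0,"jaw":40},
    {"offset":[0,0,0],"spin":0,"jaw":40},
    {"offset":[0,0,0],"spin":0,"jaw":40}
  ]
}}

```text
clock: 14.55
eef_pos: [612.1, 261.3, 294.1]
eef_rot: [-3.141, -0.002, 3.109]
wrist_force: [-0.0, 0.0, -0.9]
finger_gap: 40.1
```

Run:
```python
from m import *
s=manip.read_state(); print(s["clock"],s["eef_pos"],s["finger_gap"])
for n in ["wrist","scene","top"]:
    c=cam(n);P=pts(c);Z=P[...,2];H,S,V=cv2.split(masks(c)); o=(H<18)&(S>150)&(Z>60)&(Z<150)&(abs(P[...,1]-260)<60)&(abs(P[...,0]-612)<60); print(n,"grip",o.sum(),rect(P[o]) if o.any() else 0,np.percentile(Z[o],[2,98]).round() if o.any() else 0)
    if n!="wrist": tab(c)
```

```text
14.55 [612.14216077 261.34851696 294.14555655] 40.08107800845246
wrist grip 1386 ((612.1, 261.7), (49.1, 13.1), -2.3) [ 91. 116.]
scene grip 346 ((614.9, 259.8), (49.5, 14.4), -1.8) [ 88. 118.]
tab ((538.7, -189.2), (39.6, 10.8), -0.3) top ((539.3, -189.0), (37.8, 10.1), -1.4) 118.14623367784542
blue ((536.4, -203.1), (95.6, 47.1), -1.2)
top grip 144 ((600.4, 261.7), (25.4, 14.4), -1.3) [ 96. 118.]
tab ((535.8, -188.1), (38.4, 11.2), -2.0) top ((535.8, -188.1), (38.4, 10.4), -2.8) 118.09103113223989
blue ((535.4, -202.1), (90.9, 45.0), -1.1)
```

The key stands in the bay: centre (612.1, 261.7), top z about 116 as it should be, and it held still. Next I go to the shutter tab.

Call:
{"api": "drive_tool", "payload": {
  "rows": [
    {"offset":[5.1,-37.8,0],"spin":0,"jaw":40},
    {"offset":[5.1,-37.8,0],"spin":0,"jaw":40},
    {"offset":[5.1,-37.8,0],"spin":0,"jaw":40},
    {"offset":[5.1,-37.8,0],"spin":0,"jaw":40},
    {"offset":[5.1,-37.8,0],"spin":0,"jaw":40},
    {"offset":[5.1,-37.8,0],"spin":0,"jaw":40},
    {"offset":[5.1,-37.8,0],"spin":0,"jaw":40},
    {"offset":[5.1,-37.8,0],"spin":0,"jaw":40},
    {"offset":[5.1,-37.8,0],"spin":0,"jaw":40},
    {"offset":[5.1,-37.8,0],"spin":0,"jaw":40},
    {"offset":[5.1,-37.8,0],"spin":0,"jaw":40},
    {"offset":[5.1,-37.8,0],"spin":0,"jaw":40},
    {"offset":[0,0,0],"spin":0,"jaw":40},
    {"offset":[0,0,0],"spin":0,"jaw":40},
    {"offset":[0,0,0],"spin":0,"jaw":40}
  ]
}}

```text
clock: 16.2
eef_pos: [536.4, -189.1, 295.2]
eef_rot: [3.141, -0.001, 3.109]
wrist_force: [0.1, 1.1, 0.1]
finger_gap: 40.2
```

Run:
```python
from m import *
s=manip.read_state(); print(s["clock"],s["eef_pos"],np.degrees(s["eef_rot"]))
tab(cam("wrist"))
```

```text
16.2 [ 536.36516482 -189.06764995  295.17611452] [ 1.79973050e+02 -4.88381188e-02  1.78150093e+02]
tab ((535.6, -188.8), (40.1, 10.8), -1.9) top ((535.7, -188.8), (39.9, 10.8), -2.1) 116.85353154456972
blue ((535.1, -202.9), (93.7, 47.8), -1.7)
```

Aligned. Descend 105 mm and pinch.

Call:
{"api": "drive_tool", "payload": {
  "rows": [
    {"offset":[0,0,40],"spin":0,"jaw":40},
    {"offset":[0,0,35],"spin":0,"jaw":40},
    {"offset":[0,0,20],"spin":0,"jaw":40},
    {"offset":[0,0,9],"spin":0,"jaw":40},
    {"offset":[0,0,0],"spin":0,"jaw":25},
    {"offset":[0,0,0],"spin":0,"jaw":14},
    {"offset":[0,0,0],"spin":0,"jaw":8},
    {"offset":[0,0,0],"spin":0,"jaw":5},
    {"offset":[0,0,0],"spin":0,"jaw":5},
    {"offset":[0,0,0],"spin":0,"jaw":5}
  ],
  "force": 15
}}

```text
clock: 17.25
eef_pos: [536.6, -190.0, 192.7]
eef_rot: [-3.141, 0.002, 3.109]
wrist_force: [-1.0, 1.9, 6.9]
finger_gap: 11.9
```

Call:
{"api": "drive_tool", "payload": {
  "rows": [
    {"offset":[0,-4,0],"spin":0,"jaw":5},
    {"offset":[0,-8,0],"spin":0,"jaw":5},
    {"offset":[0,-8,0],"spin":0,"jaw":5},
    {"offset":[0,-8,0],"spin":0,"jaw":5},
    {"offset":[0,-8,0],"spin":0,"jaw":5},
    {"offset":[0,-8,0],"spin":0,"jaw":5},
    {"offset":[0,-8,0],"spin":0,"jaw":5},
    {"offset":[0,-6,0],"spin":0,"jaw":5},
    {"offset":[0,-4,0],"spin":0,"jaw":5},
    {"offset":[0,-2,0],"spin":0,"jaw":5},
    {"offset":[0,-1,0],"spin":0,"jaw":5},
    {"offset":[0,0,0],"spin":0,"jaw":5},
    {"offset":[0,0,0],"spin":0,"jaw":5}
  ]
}}

```text
clock: 18.55
eef_pos: [534.5, -255.2, 192.7]
eef_rot: [-3.141, 0.002, 3.109]
wrist_force: [2.1, -0.0, 5.4]
finger_gap: 11.7
```

Call:
{"api": "drive_tool", "payload": {
  "rows": [
    {"offset":[0,-1,0],"spin":0,"jaw":5},
    {"offset":[0,-1,0],"spin":0,"jaw":5},
    {"offset":[0,0,0],"spin":0,"jaw":5},
    {"offset":[0,0,0],"spin":0,"jaw":5}
  ]
}}

```text
clock: 18.95
eef_pos: [534.5, -257.0, 192.7]
eef_rot: [-3.141, 0.002, 3.109]
wrist_force: [1.6, 0.3, 6.1]
finger_gap: 11.9
```

Call:
{"api": "drive_tool", "payload": {
  "rows": [
    {"offset":[0,-1,0],"spin":0,"jaw":5},
    {"offset":[0,-0.7,0],"spin":0,"jaw":5},
    {"offset":[0,0,0],"spin":0,"jaw":5},
    {"offset":[0,0,0],"spin":0,"jaw":5}
  ]
}}

```text
clock: 19.35
eef_pos: [534.4, -258.7, 192.8]
eef_rot: [-3.141, 0.002, 3.109]
wrist_force: [0.9, 0.5, 5.6]
finger_gap: 11.6
```

Call:
{"api": "drive_tool", "payload": {
  "rows": [
    {"offset":[0,-0.7,0],"spin":0,"jaw":5},
    {"offset":[0,0,0],"spin":0,"jaw":5},
    {"offset":[0,0,0],"spin":0,"jaw":5}
  ]
}}

```text
clock: 19.65
eef_pos: [534.5, -258.8, 192.7]
eef_rot: [3.141, 0.002, 3.109]
wrist_force: [0.5, 5.8, 7.0]
finger_gap: 12.0
```

The end stop was felt: 5.8 N with no further travel. I release and rise, then check.

Call:
{"api": "drive_tool", "payload": {
  "rows": [
    {"offset":[0,0.5,0],"spin":0,"jaw":14},
    {"offset":[0,0,0],"spin":0,"jaw":25},
    {"offset":[0,0,0],"spin":0,"jaw":40},
    {"offset":[0,0,0],"spin":0,"jaw":40},
    {"offset":[0,0,-20],"spin":0,"jaw":40},
    {"offset":[0,0,-40],"spin":0,"jaw":40},
    {"offset":[0,0,-45],"spin":0,"jaw":40},
    {"offset":[0,0,0],"spin":0,"jaw":40},
    {"offset":[0,0,0],"spin":0,"jaw":40},
    {"offset":[0,0,0],"spin":0,"jaw":40}
  ]
}}

```text
clock: 20.65
eef_pos: [533.7, -258.7, 295.3]
eef_rot: [3.141, -0.002, 3.109]
wrist_force: [0.4, -0.2, -0.4]
finger_gap: 40.4
```

Run:
```python
from m import *
def tab2(c):
    P=pts(c);H,S,V=cv2.split(masks(c));Z=P[...,2]
    k=(V<80)&(Z>105)&(Z<120)&(abs(P[...,0]-534)<30)&(abs(P[...,1]+258)<25); print("tab",rect(P[k]))
    b=(H>100)&(H<125)&(S>120)&(Z<92)&(Z>78)&(abs(P[...,0]-535)<70)&(abs(P[...,1]+245)<80); print("blue",rect(P[b]))
for n in ["wrist","scene"]:
    c=cam(n); tab2(c); P=pts(c);Z=P[...,2];H,S,V=cv2.split(masks(c))
    o=(H<18)&(S>150)&(Z>60)&(Z<150)&(abs(P[...,1]-260)<60)&(abs(P[...,0]-612)<60)
    if o.any(): print("grip",rect(P[o]),np.percentile(Z[o],[2,98]).round())
    for t in ["platen","weight"]:
        for x in finder.find_in(n,t)[:1]: print(t,x["p"],np.round(x["uv"]))
cv2.imwrite("pics/scene5.png",c["color"]); print(manip.read_state()["eef_pos"])
```

```text
tab ((533.5, -258.4), (39.8, 10.8), -2.0)
blue ((533.3, -272.3), (94.0, 47.7), -1.8)
weight 0.87 [503.  91.]
tab ((536.8, -257.9), (40.3, 10.2), -1.8)
blue ((535.2, -272.7), (97.6, 47.8), -2.4)
grip ((615.3, 260.1), (49.7, 14.6), -0.9) [ 87. 118.]
platen 0.86 [392. 271.]
weight 0.82 [227. 190.]
[ 533.96199381 -258.73560276  296.16553665]
```

View pics/scene5.png

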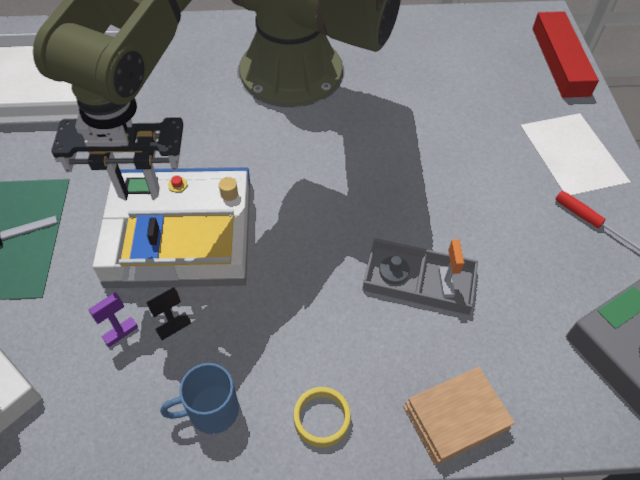

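The shutter covers the slot (150,237), with its tab 14.0 mm from the slot centre, which means fully shut. The key stands upright in the bay (456,265), and the platen (392,271) and weight (227,190) are where they were. I hand in.

```bash
python3 -c "
from cell import manip
print(manip.sign_off())"
```

```text
the job is handed in; nothing more can be done
None
```

The job is done and handed in at about 21 s of the 59 s allowed; no verdict was reported.

**What I did:** I turned the orange key about 28° in the well and drew it up through the slot with about 4 mm free on each side and no sign of forcing. I set it down in the empty bay with roughly 3 N of contact and let it go. Then I pinched the tab and slid the shutter to its end stop, where I felt 5.8 N and no further travel.

**Last checks:**
- **Key:** upright and within about 2 mm of the bay's centre, its top at z about 116 mm (115 expected).
- **Shutter:** its tab is 14.0 mm from the slot's centre, so it is fully shut.
- **Platen and weight:** both appear where they started.
- **Arm:** clear of everything.

**Disagreements:**
- **Key angle:** the key started about 0.5 rad out of line with the slot, where the text says 0.8 to 1.57. Both cameras and the foot seen in the slot agreed with the smaller angle, so I used that.
- **Bay position:** the network's position for the bay was about 30 mm off, so I worked it out from the tray's rim instead.
- **Force on the tab:** while pinching the tab the arm stopped about 1.5 mm above its commanded height with 5 to 7 N upward. I did not find the cause, but it was well under the limits.

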